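# Clamp a blank in the spring-arm jig

### The arm

A 7-joint arm with a two-finger parallel gripper is mounted at the origin on a cart in front of the work surface, level with it; the furniture and walls round the work are solid. World frame = base frame: x ahead of the robot, y to its left, z up, the work surface at z = 0. Lengths are in mm, angles in degrees, forces in N, time in s.
With the tool pointing down it reaches from about 400 to 900 mm from the base axis. Payload 5.6 kg.
Tool frame: the origin (TCP) lies midway between the tips of the shut fingers; the grasp point (between the pads) lies robot.tcp_to_grasp behind it (robot.tcp_to_grasp is the distance from the TCP to the grasp point, in mm); z points along the fingers, y is the line along which they close (so a half turn about z gives the same grasp; the last joint's range is limited). The gripper opens to 92 mm and grips with 3 to 60 N. Pads are 20 mm wide; open, the fingers measure 128 mm over their backs; the gripper's body (75 mm by 189 mm) begins 69 mm behind the grasp point.
Start: joints at [69.786, 26.786, -0.665, 91.828, 0.344, 61.387, -3.226], TCP at [198.123, -619.077, 214.592] pointing down, gripper open.
Joint ranges: [-144.91, 144.91], [-17.63, 115.5], [-89.93, 88.59], [15.96, 139.68], [-74.01, 254.01], [8.47, 105.57], [-167.45, 167.45]. Speed limits (degrees/s): [147.25, 147.25, 180, 180, 180, 180, 180].

### API

Orientations are given as [roll, pitch, yaw] about the fixed x, y, z axes, in that order (R = Rz(yaw) Ry(pitch) Rx(roll)).
In Python, from rig import readout, optics, workorder, robot gives the robot as it stands. The module is installed in compiled form; this text tells all that it offers.
- The arm moves only by the shell command python3 -m handwheel 'ROWS' [FORCE]. ROWS is JSON, a list that holds one entry, the list of rows, each a list of 5 numbers: the shift along the tool's x, y, z in units of 0.25 m (1.0 is 0.25 m), then the turn about the tool's z in units of 2 pi rad (1.0 is 2 pi rad), then the closure in counts, from 0 (fully open) to 255 (shut). A call has 1 to 8 rows; each row is the pose to reach, as a shift and turn from the pose commanded when the call began, along the tool's axes at that moment, turning the shorter way round; what a row does not reach only later rows make up. A row lasts 1/12 s, in which the tool goes at most 41.7 mm and 7.16 degrees, less where a joint would pass 70% of its speed; a pose out of reach is approached as far as the arm can. A call with a number of a shift or a turn outside -1 to 1 is refused whole. A call with a gripper value outside its range is refused whole. The fingers move at their own pace and stop on an object; FORCE is the grip in N (left out, the last holds). Time passes only in rows, so rows that repeat a pose let the fingers close. It gives the time, the measured TCP pose, the force, the opening and the grip force at its end, in the units of the state.
- readout.observe(): the state, without advancing time (a new reading comes with each control period).
- optics.read_camera(name): name is "scene" or "top" or "wrist"; returns (picture, depth): 400x640x3 uint8, red, green, blue; 400x640 float32, mm along the optical axis (not along the pixel's ray), 0 where there is no reading.
- optics.camera_model(name): a dict with "K" (3x3 intrinsics, pixels), "position" and "orientation" of the camera in the world; the wrist camera has in their place "T_tool_cam" (4x4, takes a point from camera to tool coordinates, whose origin is the TCP and whose axes are the flange's). Camera axes: x right, y down, z forward; pixel columns grow to the right and rows downward; lengths in mm; the calibration is good to about 2 mm. A picture is of the moment at which its call begins: read the wrist's pose just before it. camera_model takes no time and is no camera call.
- workorder.sign_off(): hands the job in; it is judged then, once.
The state is a dict: "time": time; "qpos": joint angles; "dq": joint speeds; "joint_efforts": joint torques, N m; "eef_pos": TCP position; "orientation": TCP orientation; "wrist_force": force on the tool from outside, world axes, zero at the start; "ft_torque": the same for the moment, N m; "finger_gap": finger opening in mm; "grip_force": force on a finger pad.
Only numpy, scipy, OpenCV 4.12 (cv2) and the standard library are available. Lean on these libraries where they do the work, as an engineer would, in place of code of your own. Each camera call takes 0.05 s, during which the arm holds its last target. There are 200 camera calls.

### The job

Clamp the long flat wooden block in the metal jig, ready for drilling: draw the sprung arm back by its knob until the catch holds it by itself, lay the block flat in the jig with one end against the fence and a long side against the stop pin, let go of it, and then press the trigger pedal so that the arm springs back and grips the block. Leave the other things on the bench where they are.

Things in the scene. Friction and masses are not known exactly. Their poses are not given: they have to be found in the camera images.
- jig: The clamping jig, fixed on the bench: a grey metal plate 265 (x) x 230 (y) x 15 mm with fence, stop pin, sprung arm and trigger on it. Origin: centre of its underside, on the bench; z up. 'Jig' coordinates below are in mm in this frame. Plate top z = 15. Two more thin posts stand on it: spring anchor (9.5, 99), top z = 61; the arm's rest stop (3, 29), top z = 49
- seat (a point): The point on the plate's top under the middle of the block when the block lies home, jig (47.5, -55, 15), axes as the jig: the block's length then runs along jig x, one end on the fence, its -y side on the stop pin. Only while the arm is back is this space free
- fence (a point): Foot of the fence's face in line with the seat, jig (102.5, -55, 15). The fence is a steel bar, jig x 102.5 to 122.5, y -100 to -10, top z = 40; its face looks to jig -x, toward the block
- stop_pin (a point): Foot of the stop pin on its axis, jig (84.5, -83.5, 15): upright, steel, 12 mm across, top z = 35. The block's side lies on its jig +y side
- pivot (a point): The arm's upright pivot axis at the plate's top, jig (-20.5, 75, 15); post, coil spring and nut round it, 48 mm across at the foot, top z = 78
- clamp_arm (a joint): Angle q of the sprung arm, rad, growing clockwise from above as it is drawn back. Knob axis at jig x = -20.5 + 130 sin(0.2 - q), y = 75 - 130 cos(0.2 - q) mm. 0: at rest; 0.2: on a block that lies home; 0.95: held by the catch, once drawn to 0.98 or more; 1.08: end stop. Pull at the knob 5 N at rest, up to 14 N near the catch. Let go short of the catch it flies back
- knob: The round upright grip, free to turn, on the arm's free end, black, 18 mm across, 40 mm tall, 130 mm from the pivot. Origin: centre of its foot on the arm's top face (z = 51). The arm is a steel bar 18 mm wide, z 39 to 51
- bumper: The round rubber roller, 26 mm across, 18 mm tall, under the arm's free end, on the knob's axis. Origin: centre of its underside (z = 21). It presses on the near end of the block
- trigger (a joint): Angle of the sear lever under the arm, rad: 0 = up, ready or catching; grows as the pedal goes down, to 0.14 at its stop (pedal 16 mm down). A spring of about 2 N at the pedal lifts it. The arm pushes it down and passes over its nose when drawn back. With the arm caught, pressing takes 4 to 7 N and the arm is let go at about 0.05 (pedal 6 mm down)
- pedal (a point): Centre of the top of the trigger pedal, a ribbed steel thumb plate 32 x 28 mm at the lever's free end, jig (-112, 65, 45) when up. It is pressed straight down. The arm springs away from it, toward the fence
- long_block: The work: a plain pine block 45 x 110 x 30 mm, the longer and flatter of the two blocks, about 0.12 kg, loose on the bench. Origin: centre of its underside, z up; its x and y are not square to its edges (see work)
- work (a point): Centre of the underside of the long block, square to its edges: y along its 110 mm length, x across its 45 mm width, z up
- short_block: Bystander: a pine block 45 x 70 x 45 mm, shorter and thicker than the work. Origin: centre of its underside, z up
- hole_saw: Bystander: a hole saw, 60 mm across, with an upright shank, 82 mm tall. Origin: centre of its underside
- tape_measure: Bystander: a pocket tape measure, 75 x 89 x 34 mm. Origin: centre of its underside
Mind the look-alikes: they are no part of the job. Leave any purple look-alike of the long_block alone.

How it is judged:
By the outcome, as a careful person would: the job done as asked, in the order asked, and still so for the second after the job is handed in, with the robot touching nothing.
It also fails if it takes over 64 s, if anything falls off the work surface, if the arm or the gripper's body presses on something with over 40 N, if the wrist force passes 120 N, or if a joint passes its speed limit or range.

## Working session

There is one attempt and no reset: what is moved stays moved. The work goes in short steps, Python scripts to look and compute and a shell command to move; the robot and the scene stay as the last step left them, time stands still between calls to the robot, and variables do not carry over. Pictures are saved under pics/ and viewed, at most 10 in all, crops included, and the job is handed in when it is done.

```bash
mkdir -p pics
python3 - <<'E'
from rig import readout, optics, robot
import cv2,numpy as np
s=readout.observe();print(s, robot.tcp_to_grasp)
for n in("scene","top"):
    p,d=optics.read_camera(n);m=optics.camera_model(n);print(n,m)
    cv2.imwrite(f"pics/{n}0.png",p[:,:,::-1]);np.savez(f"{n}0.npz",p=p,d=d)
print(optics.camera_model("wrist"))
E
```

```text
{'time': 0.0, 'qpos': array([69.78596006, 26.83613979, -0.66740813, 91.88119388,  0.34265055,
       61.38726653, -3.22701177]), 'dq': array([-0.06695965,  0.02504305, -0.01663201, -0.05972873,  0.02730041,
       -0.03429165, -0.05762088]), 'joint_efforts': array([-7.39847728e-04, -5.20573425e+01, -1.25774203e-02, -2.43751520e+01,
       -5.65339741e-02,  1.72337552e-02,  1.53833707e-04]), 'eef_pos': array([ 197.94853016, -618.50052319,  213.6368199 ]), 'orientation': array([-1.79897518e+02,  4.99737692e-03,  1.77471987e+01]), 'wrist_force': array([ 0.30915677,  0.45646846, -0.60474227]), 'ft_torque': array([-0.02368536,  0.0196537 ,  0.02676812]), 'grip_force': 0.0, 'finger_gap': 92.00139077370136} 18.700000000000003
scene {'K': array([[518.00400629,   0.        , 313.51897784],
       [  0.        , 518.00400629, 196.43743146],
       [  0.        ,   0.        ,   1.        ]]), 'position': array([ -48.80587016, 1324.89667604,  754.02026676]), 'orientation': array([-1.19107393e+02,  9.50309300e-02, -1.53127557e+02])}
top {'K': array([[402.5915604 ,   0.        , 317.52815815],
       [  0.        , 402.5915604 , 201.38729691],
       [  0.        ,   0.        ,   1.        ]]), 'position': array([ 296.71106515,  191.30510229, 1046.89638555]), 'orientation': array([-1.67331878e+02, -9.51602066e-02, -8.56554387e+01])}
{'K': array([[276.66920623,   0.        , 317.47892696],
       [  0.        , 276.66920623, 200.38724365],
       [  0.        ,   0.        ,   1.        ]]), 'T_tool_cam': array([[ 1.17664137e-03, -9.66750965e-01, -2.55717006e-01,
         7.08638607e+01],
       [ 9.99999305e-01,  1.11738200e-03,  3.77020021e-04,
         3.97876242e-01],
       [-7.87508913e-05, -2.55717271e-01,  9.66751608e-01,
        -1.70432591e+02],
       [ 0.00000000e+00,  0.00000000e+00,  0.00000000e+00,
         1.00000000e+00]])}
```

View pics/top0.png

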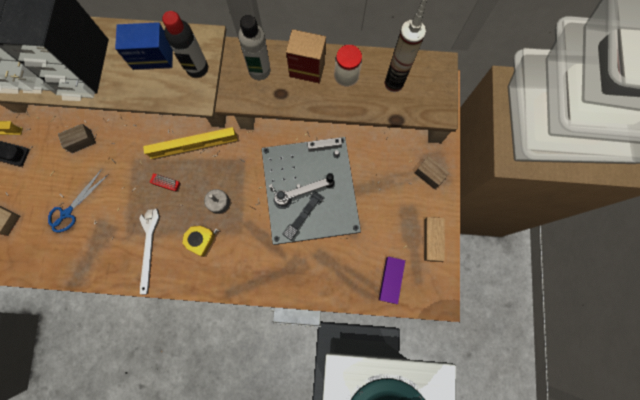

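View pics/scene0.png

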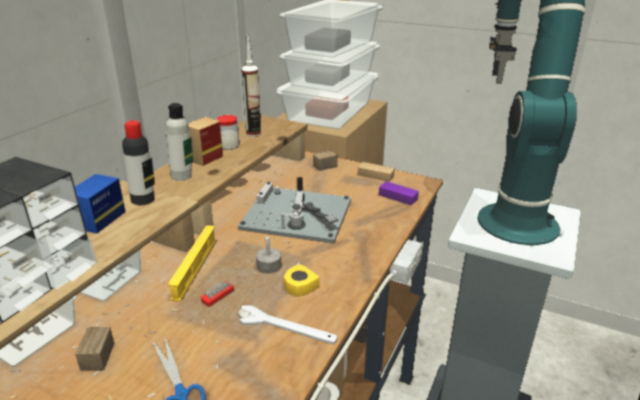

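Top view: the jig is at about (310,190), fence up and right (325,145), knob (330,180), pivot (280,198), pedal (288,235). The pine work is at (435,240), the purple look-alike at (392,280) and the short block at (432,172).

```bash
cat > h.py <<'E'
import numpy as np,cv2
from scipy.spatial.transform import Rotation as R
from rig import optics
def pose(m,s=None):
    if "T_tool_cam" in m:
        T=np.eye(4);T[:3,:3]=R.from_euler('xyz',s["orientation"],degrees=True).as_matrix();T[:3,3]=s["eef_pos"]
        return T@m["T_tool_cam"]
    T=np.eye(4);T[:3,:3]=R.from_euler('xyz',m["orientation"],degrees=True).as_matrix();T[:3,3]=m["position"];return T
def cloud(d,m,s=None):
    v,u=np.mgrid[:d.shape[0],:d.shape[1]];K=m["K"]
    P=np.stack([(u-K[0,2])/K[0,0]*d,(v-K[1,2])/K[1,1]*d,d],-1);T=pose(m,s)
    W=P@T[:3,:3].T+T[:3,3];W[d<=0]=np.nan;return W
def rect(W,mask):
    return cv2.minAreaRect(W[mask][:,:2].astype(np.float32))
def big(mask):
    n,l,st,_=cv2.connectedComponentsWithStats(mask.astype(np.uint8));return l==1+np.argmax(st[1:,4])
E
python3 - <<'E'
from h import *
z=np.load("top0.npz");p=z["p"].astype(int);m=optics.camera_model("top");W=cloud(z["d"],m)
def pt(u,v): print((u,v),W[v,u].round(1),p[v,u])
for q in[(435,240),(392,280),(432,172),(330,180),(280,198),(288,235),(350,220),(325,145),(250,250),(336,154),(217,200),(199,238)]:pt(*q)
def reg(u0,u1,v0,v1,lo,hi,name,ext=None):
    k=np.zeros(W.shape[:2],bool);k[v0:v1,u0:u1]=1
    k&=(W[...,2]>lo)&(W[...,2]<hi);k=big(k);r=rect(W,k);b=cv2.boxPoints(r)
    print(name,k.sum(),np.round(r[0],1),np.round(r[1],1),round(r[2],1),b.round(0).tolist(),"z",np.median(W[k][:,2]).round(1));return k
reg(255,370,130,250,8,200,"jig")
reg(300,350,130,160,30,60,"fence")
reg(420,450,212,268,20,45,"work")
reg(412,450,155,190,30,60,"short")
reg(375,410,250,310,20,60,"purple")
reg(322,340,170,190,60,110,"knob")
reg(265,295,185,212,60,110,"pivot")
E
```

```text
(435, 240) [447.2 -97.3  31.4] [174 141 101]
(392, 280) [339.5   7.7  30.9] [103  44 130]
(432, 172) [620.7 -82.5  48.7] [131 108  82]
(330, 180) [569.2 179.4  84. ] [6 7 7]
(280, 198) [516.5 299.8  73.5] [55 56 55]
(288, 235) [429.7 273.9  45.2] [106 107 105]
(350, 220) [484.6 119.4  17.4] [125 129 125]
(325, 145) [676.8 198.7  39.3] [166 161 155]
(250, 250) [389.  371.8   2.5] [162 120  78]
(336, 154) [656.3 167.8  32.8] [104 101  97]
(217, 200) [507.3 465.1  36.4] [65 61 56]
(199, 238) [406.3 497.5  36.3] [62 60 57]
jig 8406 [561.2 230.8] [265.7 230.4] 12.3 [[407.0, 315.0], [456.0, 90.0], [716.0, 147.0], [666.0, 372.0]] z 15.7
fence 279 [682.7 201.1] [21.7 90.1] 12.0 [[663.0, 243.0], [681.0, 155.0], [703.0, 159.0], [684.0, 247.0]] z 40.3
work 819 [451.9 -98.7] [111.2  46.3] 0.9 [[396.0, -76.0], [397.0, -123.0], [508.0, -121.0], [507.0, -75.0]] z 30.3
short 503 [626.6 -86.3] [70.  46.9] 53.8 [[587.0, -101.0], [625.0, -128.0], [666.0, -72.0], [628.0, -44.0]] z 45.2
purple 833 [340.5   6.8] [ 45.5 110. ] 81.9 [[283.0, -8.0], [392.0, -23.0], [398.0, 22.0], [289.0, 37.0]] z 29.9
knob 64 [577.3 180.7] [16.3 17.2] 33.6 [[566.0, 183.0], [575.0, 169.0], [589.0, 178.0], [579.0, 192.0]] z 89.6
pivot 104 [528.4 291.2] [26.7 44.2] 22.5 [[508.0, 307.0], [525.0, 266.0], [549.0, 276.0], [532.0, 317.0]] z 73.8
```

```bash
cat >> h.py <<'E'
J0=np.array([561.2,230.8]);JY=np.radians(12.3);c,s_=np.cos(JY),np.sin(JY)
def jig(x,y): return J0+np.array([c*x-s_*y,s_*x+c*y])
def knob(q): return jig(-20.5+130*np.sin(.2-q),75-130*np.cos(.2-q))
def go(x,y,z,yaw=None,frm=None):
    from rig import readout
    s=readout.observe();Rm=R.from_euler('xyz',s["orientation"],degrees=True).as_matrix()
    d=Rm.T@(np.array([x,y,z])-s["eef_pos"])
    t=0 if yaw is None else -((yaw-s["orientation"][2]+180)%360-180)/360
    print("t",round(s["time"],2),"pos",s["eef_pos"].round(1),"rpy",s["orientation"].round(1),"q",s["qpos"].round(0),"F",s["wrist_force"].round(1),"-> rows",(d/250).round(4),round(t,4))
E
python3 - <<'E'
from h import *
z=np.load("top0.npz");m=optics.camera_model("top");W=cloud(z["d"],m)
for u,v in[(475,230),(520,200),(500,80),(465,120),(520,160),(530,60)]:print((u,v),W[v,u].round(0))
for q in(0,.2,.5,.95,1.0,1.03):print(q,knob(q).round(1))
print(jig(47.5,-55),jig(-112,65))
go(300,-300,220,-50)
E
```

```text
(475, 230) [ 620. -495. -740.]
(520, 200) [ 622. -416. -169.]
(500, 80) [ 895. -263.   51.]
(465, 120) [ 870. -242. -157.]
(520, 160) [ 660. -296.   78.]
(530, 60) [ 877. -278.  179.]
0 [577.6 180.7]
0.2 [552.9 172.7]
0.5 [514.1 170.2]
0.95 [458.9 187.9]
1.0 [453.4 191.4]
1.03 [450.2 193.6]
[619.32633603 187.18143675] [437.92392056 270.44855908]
t 0.1 pos [ 197.9 -618.6  213.7] rpy [-179.9    0.    17.7] q [70. 27. -1. 92.  0. 61. -3.] F [-0.7 -1.   0.2] -> rows [ 0.7772 -1.0893 -0.0234] 0.1882
```

```bash
python3 -m handwheel '[[[0.7,-0.98,0,0,0],[0.7,-0.98,0,0,0],[0.7,-0.98,0,0,0],[0.7,-0.98,0,0,0],[0.7,-0.98,0,0,0],[0.7,-0.98,0,0,0],[0.7,-0.98,0,0,0],[0.7,-0.98,0,0,0]]]' 40
python3 -c "
from h import *
go(400,-60,220,-95);go(400,-60,220,85)"
```

```text
time: 0.77
eef_pos: [291.6, -326.3, 214.3]
orientation: [-179.9, -0.0, 18.2]
wrist_force: [1.1, 0.7, -0.5]
finger_gap: 92.1
grip_force: 0.0
t 0.77 pos [ 291.6 -326.3  214.3] rpy [-179.9   -0.    18.2] q [ 53.   7.  -9. 120.   1.  54. -29.] F [ 1.1  0.7 -0.5] -> rows [ 0.7439 -0.877  -0.0205] 0.3143
t 0.77 pos [ 291.6 -326.3  214.3] rpy [-179.9   -0.    18.2] q [ 53.   7.  -9. 120.   1.  54. -29.] F [ 1.1  0.7 -0.5] -> rows [ 0.7439 -0.877  -0.0205] -0.1857
```

```bash
python3 -m handwheel '[[[0.74,-0.88,0,-0.186,0],[0.74,-0.88,0,-0.186,0],[0.74,-0.88,0,-0.186,0],[0.74,-0.88,0,-0.186,0],[0.74,-0.88,0,-0.186,0],[0.74,-0.88,0,-0.186,0],[0.74,-0.88,0,-0.186,0],[0.74,-0.88,0,-0.186,0]]]'
python3 -c "
from h import *
go(577.6,180.7,150,85)"
```

```text
time: 1.43
eef_pos: [401.6, -60.1, 215.1]
orientation: [179.9, -0.2, 76.0]
wrist_force: [0.4, 0.4, 0.3]
finger_gap: 92.1
grip_force: 0.0
t 1.43 pos [401.6 -60.1 215.1] rpy [179.9  -0.2  76. ] q [ 33.   5. -30. 122.   3.  54. -13.] F [0.4 0.4 0.3] -> rows [1.1046 0.4487 0.2641] -0.0251
```

```bash
python3 -m handwheel '[[[0.99,0.4,0.1,-0.025,0],[0.99,0.4,0.1,-0.025,0],[0.99,0.4,0.1,-0.025,0],[0.99,0.4,0.1,-0.025,0],[0.99,0.4,0.1,-0.025,0],[0.99,0.4,0.1,-0.025,0],[0.99,0.4,0.1,-0.025,0],[0.99,0.4,0.1,-0.025,0]]]'
python3 -c "
from h import *
go(577.6,180.7,150,85)"
```

```text
time: 2.1
eef_pos: [560.9, 151.4, 188.4]
orientation: [-179.9, -0.2, 84.3]
wrist_force: [-0.2, 0.4, -0.6]
finger_gap: 92.0
grip_force: 0.0
t 2.1 pos [560.9 151.4 188.4] rpy [-179.9   -0.2   84.3] q [  8.  26. -34. 101.  17.  57. -38.] F [-0.2  0.4 -0.6] -> rows [0.1228 0.0551 0.1541] -0.0019
```

```bash
python3 -m handwheel '[[[0.123,0.055,0.15,0,0],[0.123,0.055,0.3,0,0],[0.123,0.055,0.42,0,0],[0.123,0.055,0.52,0,0],[0.123,0.055,0.52,0,0],[0.123,0.055,0.52,0,0]]]'
python3 -c "
from h import *
go(577.6,180.7,58,85)"
```

```text
time: 2.6
eef_pos: [575.7, 174.7, 58.6]
orientation: [-179.8, 0.1, 84.0]
wrist_force: [-0.4, -0.3, -0.6]
finger_gap: 92.4
grip_force: 0.0
t 2.6 pos [575.7 174.7  58.6] rpy [-1.798e+02  1.000e-01  8.400e+01] q [  2.  37. -29. 103.  24.  46. -46.] F [-0.4 -0.3 -0.6] -> rows [0.0245 0.0052 0.0025] -0.0028
```

```bash
python3 -m handwheel '[[[0,0,0,0,200],[0,0,0,0,230],[0,0,0,0,255],[0,0,0,0,255],[0,0,0,0,255],[0,0,0,0,255],[0,0,0,0,255],[0,0,0,0,255]]]' 45
python3 -c "
from h import *
for q in(.25,.5,.75,.9,1.02): go(*knob(q),58,85)"
```

```text
time: 3.27
eef_pos: [576.7, 176.0, 59.6]
orientation: [180.0, 0.0, 84.0]
wrist_force: [-0.3, 0.3, 0.3]
finger_gap: 41.0
grip_force: 0.0
t 3.27 pos [576.7 176.   59.6] rpy [180.   0.  84.] q [  1.  37. -29. 103.  24.  46. -46.] F [-0.3  0.3  0.3] -> rows [-0.0304 -0.1181  0.0066] -0.0027
t 3.27 pos [576.7 176.   59.6] rpy [180.   0.  84.] q [  1.  37. -29. 103.  24.  46. -46.] F [-0.3  0.3  0.3] -> rows [-0.0489 -0.2464  0.0066] -0.0027
t 3.27 pos [576.7 176.   59.6] rpy [180.   0.  84.] q [  1.  37. -29. 103.  24.  46. -46.] F [-0.3  0.3  0.3] -> rows [-0.0352 -0.3754  0.0065] -0.0027
t 3.27 pos [576.7 176.   59.6] rpy [180.   0.  84.] q [  1.  37. -29. 103.  24.  46. -46.] F [-0.3  0.3  0.3] -> rows [-0.0117 -0.4497  0.0065] -0.0027
t 3.27 pos [576.7 176.   59.6] rpy [180.   0.  84.] q [  1.  37. -29. 103.  24.  46. -46.] F [-0.3  0.3  0.3] -> rows [ 0.015  -0.506   0.0065] -0.0027
```

```bash
python3 -m handwheel '[[[0.018,0.005,0,0,255],[0.018,0.005,0,0,255],[0.018,0.005,0,0,255],[0.018,0.005,0,0,255],[0.018,0.005,0,0,255],[0.018,0.005,0,0,255],[0.018,0.005,0,0,255],[0.018,0.005,0,0,255]]]' 45
python3 -c "
from h import *
for q in(.12,.25,.37,.5,.62,.75,.87,.95,1.0,1.03): go(*knob(q),58.6,None)"
```

```text
time: 3.93
eef_pos: [577.7, 180.7, 59.4]
orientation: [-179.9, -0.0, 84.1]
wrist_force: [-3.2, 1.2, 0.4]
finger_gap: 17.1
grip_force: 45.0
t 3.93 pos [577.7 180.7  59.4] rpy [-179.9   -0.    84.1] q [  1.  38. -29. 103.  24.  46. -46.] F [-3.2  1.2  0.4] -> rows [-0.0275 -0.0563  0.0034] 0
t 3.93 pos [577.7 180.7  59.4] rpy [-179.9   -0.    84.1] q [  1.  38. -29. 103.  24.  46. -46.] F [-3.2  1.2  0.4] -> rows [-0.0496 -0.1201  0.0035] 0
t 3.93 pos [577.7 180.7  59.4] rpy [-179.9   -0.    84.1] q [  1.  38. -29. 103.  24.  46. -46.] F [-3.2  1.2  0.4] -> rows [-0.0625 -0.1811  0.0035] 0
t 3.93 pos [577.7 180.7  59.4] rpy [-179.9   -0.    84.1] q [  1.  38. -29. 103.  24.  46. -46.] F [-3.2  1.2  0.4] -> rows [-0.0681 -0.2484  0.0036] 0
t 3.93 pos [577.7 180.7  59.4] rpy [-179.9   -0.    84.1] q [  1.  38. -29. 103.  24.  46. -46.] F [-3.2  1.2  0.4] -> rows [-0.0655 -0.3108  0.0037] 0
t 3.93 pos [577.7 180.7  59.4] rpy [-179.9   -0.    84.1] q [  1.  38. -29. 103.  24.  46. -46.] F [-3.2  1.2  0.4] -> rows [-0.0543 -0.3774  0.0037] 0
t 3.93 pos [577.7 180.7  59.4] rpy [-179.9   -0.    84.1] q [  1.  38. -29. 103.  24.  46. -46.] F [-3.2  1.2  0.4] -> rows [-0.0364 -0.4371  0.0038] 0
t 3.93 pos [577.7 180.7  59.4] rpy [-179.9   -0.    84.1] q [  1.  38. -29. 103.  24.  46. -46.] F [-3.2  1.2  0.4] -> rows [-0.0205 -0.4755  0.0039] 0
t 3.93 pos [577.7 180.7  59.4] rpy [-179.9   -0.    84.1] q [  1.  38. -29. 103.  24.  46. -46.] F [-3.2  1.2  0.4] -> rows [-0.0091 -0.4989  0.0039] 0
t 3.93 pos [577.7 180.7  59.4] rpy [-179.9   -0.    84.1] q [  1.  38. -29. 103.  24.  46. -46.] F [-3.2  1.2  0.4] -> rows [-0.0016 -0.5126  0.0039] 0
```

```bash
python3 -m handwheel '[[[-0.0145,-0.028,0,0,255],[-0.0275,-0.056,0,0,255],[-0.04,-0.088,0,0,255],[-0.0496,-0.12,0,0,255],[-0.057,-0.15,0,0,255],[-0.0625,-0.181,0,0,255],[-0.066,-0.215,0,0,255],[-0.068,-0.248,0,0,255]]]'
python3 -c "
from h import *
for q in(.5,.62,.75,.87,.95,1.0,1.03): go(*knob(q),58.6,None)"
```

```text
time: 4.6
eef_pos: [517.7, 169.8, 59.7]
orientation: [179.7, -0.2, 84.0]
wrist_force: [7.7, 2.2, -8.1]
finger_gap: 17.0
grip_force: 45.0
t 4.6 pos [517.7 169.8  59.7] rpy [179.7  -0.2  84. ] q [  2.  33. -30. 112.  24.  41. -48.] F [ 7.7  2.2 -8.1] -> rows [ 0.0002 -0.0145  0.0045] 0
t 4.6 pos [517.7 169.8  59.7] rpy [179.7  -0.2  84. ] q [  2.  33. -30. 112.  24.  41. -48.] F [ 7.7  2.2 -8.1] -> rows [ 0.0027 -0.0768  0.0041] 0
t 4.6 pos [517.7 169.8  59.7] rpy [179.7  -0.2  84. ] q [  2.  33. -30. 112.  24.  41. -48.] F [ 7.7  2.2 -8.1] -> rows [ 0.0138 -0.1434  0.0038] 0
t 4.6 pos [517.7 169.8  59.7] rpy [179.7  -0.2  84. ] q [  2.  33. -30. 112.  24.  41. -48.] F [ 7.7  2.2 -8.1] -> rows [ 0.0317 -0.2032  0.0035] 0
t 4.6 pos [517.7 169.8  59.7] rpy [179.7  -0.2  84. ] q [  2.  33. -30. 112.  24.  41. -48.] F [ 7.7  2.2 -8.1] -> rows [ 0.0475 -0.2416  0.0033] 0
t 4.6 pos [517.7 169.8  59.7] rpy [179.7  -0.2  84. ] q [  2.  33. -30. 112.  24.  41. -48.] F [ 7.7  2.2 -8.1] -> rows [ 0.0589 -0.265   0.0032] 0
t 4.6 pos [517.7 169.8  59.7] rpy [179.7  -0.2  84. ] q [  2.  33. -30. 112.  24.  41. -48.] F [ 7.7  2.2 -8.1] -> rows [ 0.0663 -0.2787  0.0031] 0
```

```bash
python3 -m handwheel '[[[0.001,-0.03,0.002,0,255],[0.0025,-0.062,0.003,0,255],[0.0135,-0.129,0.003,0,255],[0.0315,-0.189,0.003,0,255],[0.047,-0.227,0.003,0,255],[0.066,-0.264,0.003,0,255],[0.066,-0.264,0.003,0,255],[0.066,-0.264,0.003,0,255]]]'
python3 -c "
from h import *
for q in(.95,1.0,1.03): go(*knob(q),58.6,None)"
```

```text
time: 5.27
eef_pos: [454.2, 190.4, 59.5]
orientation: [179.7, 0.1, 83.9]
wrist_force: [7.7, -6.3, -1.6]
finger_gap: 16.8
grip_force: 45.0
t 5.27 pos [454.2 190.4  59.5] rpy [1.797e+02 1.000e-01 8.390e+01] q [ -2.  29. -31. 119.  24.  38. -54.] F [ 7.7 -6.3 -1.6] -> rows [-0.008   0.0197  0.0037] 0
t 5.27 pos [454.2 190.4  59.5] rpy [1.797e+02 1.000e-01 8.390e+01] q [ -2.  29. -31. 119.  24.  38. -54.] F [ 7.7 -6.3 -1.6] -> rows [ 0.0034 -0.0037  0.0035] 0
t 5.27 pos [454.2 190.4  59.5] rpy [1.797e+02 1.000e-01 8.390e+01] q [ -2.  29. -31. 119.  24.  38. -54.] F [ 7.7 -6.3 -1.6] -> rows [ 0.0108 -0.0174  0.0034] 0
```

```bash
python3 -m handwheel '[[[0.006,-0.01,0,0,255],[0.01,-0.015,0,0,255],[0.01,-0.015,0,0,255],[0,0,0,0,255],[-0.008,0.012,0,0,255],[-0.016,0.028,0,0,255],[-0.018,0.033,0,0,255],[-0.018,0.033,0,0,255]]]'
python3 -c "
from h import *
for q in(.9,.95,1.0): go(*knob(q),58.6,None)"
```

```text
time: 5.93
eef_pos: [459.3, 187.2, 59.4]
orientation: [179.9, 0.0, 84.0]
wrist_force: [-0.1, -1.3, 4.6]
finger_gap: 17.1
grip_force: 45.0
t 5.93 pos [459.3 187.2  59.4] rpy [179.9   0.   84. ] q [ -1.  29. -31. 118.  24.  39. -53.] F [-0.1 -1.3  4.6] -> rows [-0.0077  0.0217  0.0031] 0
t 5.93 pos [459.3 187.2  59.4] rpy [179.9   0.   84. ] q [ -1.  29. -31. 118.  24.  39. -53.] F [-0.1 -1.3  4.6] -> rows [ 0.0025 -0.0021  0.003 ] 0
t 5.93 pos [459.3 187.2  59.4] rpy [179.9   0.   84. ] q [ -1.  29. -31. 118.  24.  39. -53.] F [-0.1 -1.3  4.6] -> rows [ 0.014  -0.0255  0.003 ] 0
```

Force is about zero at q≈0.95, so the catch holds. I'll open and lift.

```bash
python3 -m handwheel '[[[0,0,0,0,180],[0,0,0,0,150],[0,0,0,0,120],[0,0,0,0,100],[0,0,0,0,100],[0,0,-0.12,0,100],[0,0,-0.28,0,60],[0,0,-0.44,0,0]]]'
python3 - <<'E'
from h import *
p,d=optics.read_camera("top");m=optics.camera_model("top");W=cloud(d,m)
k=(W[...,2]>82)&(W[...,2]<96)&(np.hypot(W[...,0]-459,W[...,1]-188)<25);print(k.sum(),np.nanmean(W[k],0) if k.any() else 0)
print(knob(.95))
go(452,-98.7,160,0.9);go(452,-98.7,160,180.9)
E
```

```text
time: 6.6
eef_pos: [457.5, 187.7, 169.2]
orientation: [-179.8, 0.0, 84.1]
wrist_force: [0.6, 0.3, 0.4]
finger_gap: 67.2
grip_force: 0.0
0 0
[458.87766446 187.89788702]
t 6.65 pos [462.  190.4 177. ] rpy [179.5  -0.3  84.1] q [  5.  19. -37. 113.  15.  52. -45.] F [2.2 1.3 4.6] -> rows [-1.1546  0.0782  0.0637] 0.2312
t 6.65 pos [462.  190.4 177. ] rpy [179.5  -0.3  84.1] q [  5.  19. -37. 113.  15.  52. -45.] F [2.2 1.3 4.6] -> rows [-1.1546  0.0782  0.0637] -0.2688
```

```bash
python3 -m handwheel '[[[-0.98,0.066,-0.02,0.231,0],[-0.98,0.066,-0.02,0.231,0],[-0.98,0.066,-0.02,0.231,0],[-0.98,0.066,-0.02,0.231,0],[-0.98,0.066,-0.02,0.231,0],[-0.98,0.066,-0.02,0.231,0],[-0.98,0.066,-0.02,0.231,0],[-0.98,0.066,-0.02,0.231,0]]]'
python3 - <<'E'
from h import *
p,d=optics.read_camera("top");m=optics.camera_model("top");W=cloud(d,m)
k=(W[...,2]>82)&(W[...,2]<96)&(np.hypot(W[...,0]-459,W[...,1]-188)<25);print(k.sum(),np.nanmean(W[k],0) if k.any() else 0)
go(452,-98.7,100,0.9)
E
```

```text
time: 7.32
eef_pos: [449.4, -60.4, 173.8]
orientation: [180.0, 0.0, 26.1]
wrist_force: [0.6, -0.3, -0.4]
finger_gap: 91.7
grip_force: 0.0
44 [458.84756354 187.22828501  89.78231392]
t 7.37 pos [449.5 -59.1 173.8] rpy [180.    0.   25.9] q [ 22.  13. -21. 119.   6.  49. -67.] F [-0.3 -0.4 -0.3] -> rows [-0.0601  0.1468  0.2953] 0.0694
```

```bash
python3 -m handwheel '[[[-0.06,0.147,0.1,0.07,0],[-0.06,0.147,0.2,0.07,0],[-0.06,0.147,0.3,0.07,0],[-0.06,0.147,0.3,0.07,0],[-0.06,0.147,0.4,0.07,0],[-0.06,0.147,0.5,0.07,0],[-0.06,0.147,0.5,0.07,0],[-0.06,0.147,0.5,0.07,0]]]'
python3 - <<'E'
from h import *
go(452,-98.7,6,0.9)
E
```

```text
time: 8.03
eef_pos: [451.9, -96.4, 48.1]
orientation: [-179.9, 0.2, 1.7]
wrist_force: [0.3, 0.3, 0.6]
finger_gap: 92.0
grip_force: 0.0
t 8.03 pos [451.9 -96.4  48.1] rpy [-179.9    0.2    1.7] q [ 19.  25. -13. 123.  10.  33. -90.] F [0.3 0.3 0.6] -> rows [0.0006 0.0093 0.1684] 0.0022
```

```bash
python3 -m handwheel '[[[0,0.008,0.06,0.002,0],[0,0.008,0.12,0.002,0],[0,0.008,0.165,0.002,0],[0,0.008,0.165,0.002,100],[0,0.008,0.165,0.002,255],[0,0.008,0.165,0.002,255],[0,0.008,0.165,0.002,255],[0,0.008,0.165,0.002,255]]]' 35
python3 -m handwheel '[[[0,0,0,0,255],[0,0,0,0,255],[0,0,0,0,255],[0,0,0,0,255],[0,0,0,0,255],[0,0,0,0,255]]]' 35
python3 - <<'E'
from h import *
go(*jig(47.5,-55),90,12.3);go(452,-98.7,90)
E
```

```text
time: 8.7
eef_pos: [453.7, -99.3, 8.6]
orientation: [180.0, -0.1, 0.8]
wrist_force: [0.5, 0.2, 0.4]
finger_gap: 61.0
grip_force: 0.0
time: 9.2
eef_pos: [453.1, -99.1, 7.9]
orientation: [180.0, -0.0, 0.8]
wrist_force: [-1.9, 0.9, 6.6]
finger_gap: 44.7
grip_force: 35.0
t 9.2 pos [453.1 -99.1   7.9] rpy [180.   -0.    0.8] q [ 17.  30. -11. 124.  12.  27. -92.] F [-1.9  0.9  6.6] -> rows [ 0.6815 -1.1354 -0.3283] -0.0319
t 9.2 pos [453.1 -99.1   7.9] rpy [180.   -0.    0.8] q [ 17.  30. -11. 124.  12.  27. -92.] F [-1.9  0.9  6.6] -> rows [-0.0044 -0.0017 -0.3284] 0
```

```bash
python3 -m handwheel '[[[0,0,-0.15,0,255],[0,0,-0.3,0,255],[0.1,-0.2,-0.4,-0.01,255],[0.2,-0.36,-0.4,-0.032,255],[0.3,-0.5,-0.4,-0.032,255],[0.38,-0.64,-0.4,-0.032,255],[0.46,-0.78,-0.4,-0.032,255],[0.54,-0.9,-0.4,-0.032,255]]]'
python3 - <<'E'
from h import *
go(*jig(39,-48),100,12.3)
E
```

```text
time: 9.87
eef_pos: [576.1, 115.2, 107.2]
orientation: [180.0, 0.1, 12.3]
wrist_force: [-0.5, -0.8, -0.8]
finger_gap: 44.8
grip_force: 35.0
t 9.87 pos [576.1 115.2 107.2] rpy [1.80e+02 1.00e-01 1.23e+01] q [  -1.   30.  -18.  105.   12.   47. -102.] F [-0.5 -0.8 -0.8] -> rows [ 0.1963 -0.2722  0.0284] 0.0001
```

```bash
python3 -m handwheel '[[[0.14,-0.2,0,0,255],[0.14,-0.2,0,0,255],[0.14,-0.2,0,0,255],[0.14,-0.2,0,0,255],[0.14,-0.2,0,0,255]]]'
python3 - <<'E'
from h import *
go(*jig(39,-48),40,12.3)
p,d=optics.read_camera("top");cv2.imwrite("pics/t1.png",cv2.resize(p[120:260,240:400,::-1],(800,700))[:600])
E
```

```text
time: 10.28
eef_pos: [598.7, 168.3, 106.6]
orientation: [179.9, 0.1, 12.3]
wrist_force: [-0.0, -0.3, -2.2]
finger_gap: 44.6
grip_force: 35.0
t 10.28 pos [598.7 168.3 106.6] rpy [1.799e+02 1.000e-01 1.230e+01] q [  -6.   33.  -18.  100.   13.   50. -107.] F [-0.  -0.3 -2.2] -> rows [ 0.0633 -0.0845  0.266 ] -0.0
```

View pics/t1.png

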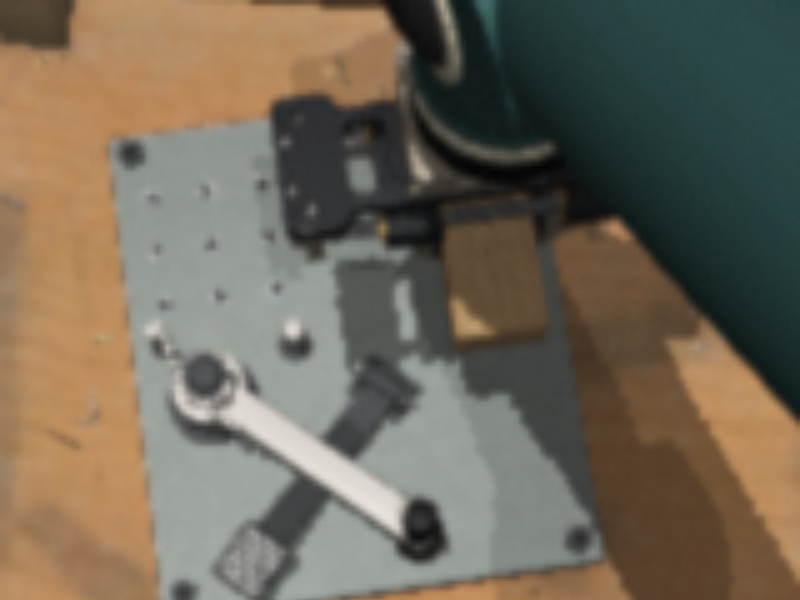

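The arm is held back by the catch (knob at (420,530)). The gripped block (495,280) is lined up with the jig and the seat is free.

```bash
python3 -m handwheel '[[[0.063,-0.084,0,0,255],[0.063,-0.084,0,0,255],[0.063,-0.084,0.1,0,255],[0.063,-0.084,0.2,0,255],[0.063,-0.084,0.28,0,255],[0.063,-0.084,0.3,0,255],[0.063,-0.084,0.3,0,255],[0.063,-0.084,0.3,0,255]]]'
python3 - <<'E'
from h import *
go(*jig(39,-48),23,12.3)
go(*jig(47.5,-55),23,12.3)
E
```

```text
time: 11.0
eef_pos: [610.8, 193.1, 33.2]
orientation: [180.0, -0.0, 12.3]
wrist_force: [0.2, 0.5, -0.9]
finger_gap: 44.9
grip_force: 35.0
t 11.0 pos [610.8 193.1  33.2] rpy [180.   -0.   12.3] q [  -9.   40.  -16.   99.   15.   44. -110.] F [ 0.2  0.5 -0.9] -> rows [-0.0057  0.0023  0.0408] -0.0001
t 11.0 pos [610.8 193.1  33.2] rpy [180.   -0.   12.3] q [  -9.   40.  -16.   99.   15.   44. -110.] F [ 0.2  0.5 -0.9] -> rows [0.0283 0.0303 0.0408] -0.0001
```

```bash
python3 -m handwheel '[[[0,0,0.015,0,255],[0,0,0.03,0,255],[0,0,0.038,0,255],[0,0,0.042,0,255],[0,0,0.042,0,255],[0,0,0.042,0,255]]]'
python3 - <<'E'
from h import *
go(*jig(47.5,-55),23,12.3)
E
```

```text
time: 11.5
eef_pos: [610.7, 193.8, 23.0]
orientation: [180.0, -0.0, 12.3]
wrist_force: [-2.0, -2.0, 5.3]
finger_gap: 44.9
grip_force: 35.0
t 11.5 pos [610.7 193.8  23. ] rpy [180.   -0.   12.3] q [  -9.   41.  -16.   99.   15.   43. -110.] F [-2.  -2.   5.3] -> rows [ 0.0281  0.0334 -0.0001] 0.0001
```

```bash
python3 -m handwheel '[[[0.01,0,0,0,255],[0.02,0,0,0,255],[0.028,0,0,0,255],[0.034,0.01,0,0,255],[0.034,0.02,0,0,255],[0.034,0.03,0,0,255],[0.034,0.038,0,0,255],[0.034,0.038,0,0,255]]]'
python3 - <<'E'
from h import *
go(*jig(47.5,-55),23,12.3)
s=__import__("rig").readout.observe();print("F jig",R.from_euler('z',-12.3,degrees=True).apply(s["wrist_force"]).round(1),s["ft_torque"])
E
```

```text
time: 12.17
eef_pos: [620.9, 189.0, 23.0]
orientation: [-179.8, -0.1, 12.4]
wrist_force: [-2.2, 4.4, 5.2]
finger_gap: 44.4
grip_force: 35.0
t 12.17 pos [620.9 189.   23. ] rpy [-1.798e+02 -1.000e-01  1.240e+01] q [  -8.   41.  -16.   98.   15.   43. -109.] F [-2.2  4.4  5.2] -> rows [-0.0075  0.0056 -0.    ] 0.0004
F jig [-1.2  4.7  5.2] [0.92229349 0.48217448 0.12982909]
```

```bash
python3 -m handwheel '[[[0.006,0,0,0,255],[0.012,0,0,0,255],[0.012,0,0,0,255],[0.012,0,0,0,255]]]'
python3 - <<'E'
from h import *
go(*jig(47.5,-55),23,12.3)
s=__import__("rig").readout.observe();print("F jig",R.from_euler('z',-12.3,degrees=True).apply(s["wrist_force"]).round(1),s["ft_torque"])
E
python3 -m handwheel '[[[0,0.004,0,0,255],[0,0.008,0,0,255],[0,0.008,0,0,255],[0,0.008,0,0,255]]]'
python3 - <<'E'
from h import *
go(*jig(47.5,-55),23,12.3)
s=__import__("rig").readout.observe();print("F jig",R.from_euler('z',-12.3,degrees=True).apply(s["wrist_force"]).round(1),s["ft_torque"])
E
```

```text
time: 12.5
eef_pos: [620.9, 189.0, 23.0]
orientation: [-179.9, 0.2, 12.5]
wrist_force: [-10.2, 2.4, 13.1]
finger_gap: 45.2
grip_force: 35.0
t 12.5 pos [620.9 189.   23. ] rpy [-179.9    0.2   12.5] q [  -8.   41.  -16.   97.   15.   44. -109.] F [-10.2   2.4  13.1] -> rows [-0.0076  0.0057 -0.0001] 0.0004
F jig [-9.4  4.6 13.1] [0.45109654 2.070826   0.02099955]
time: 12.83
eef_pos: [620.9, 188.9, 23.0]
orientation: [-179.8, 0.2, 12.5]
wrist_force: [-10.4, 5.4, 12.7]
finger_gap: 44.9
grip_force: 35.0
t 12.83 pos [620.9 188.9  23. ] rpy [-179.8    0.2   12.5] q [  -8.   41.  -16.   97.   15.   44. -109.] F [-10.4   5.4  12.7] -> rows [-0.0076  0.0053  0.0001] 0.0006
F jig [-9.   7.5 12.7] [1.03743763 2.15403146 0.02550603]
```

```bash
python3 -m handwheel '[[[-0.008,-0.008,0,0,255],[-0.01,-0.01,0,0,255],[-0.01,-0.01,0,0,180],[-0.01,-0.01,0,0,100],[-0.01,-0.01,0,0,70],[-0.01,-0.01,0,0,70],[-0.01,-0.01,0,0,70],[-0.01,-0.01,0,0,70]]]'
python3 - <<'E'
from h import *
go(*jig(47.5,-55),120,12.3)
E
```

```text
time: 13.5
eef_pos: [621.1, 186.4, 21.7]
orientation: [180.0, 0.0, 12.3]
wrist_force: [-0.3, -0.2, -0.0]
finger_gap: 66.7
grip_force: 0.0
t 13.5 pos [621.1 186.4  21.7] rpy [180.    0.   12.3] q [  -8.   41.  -16.   98.   15.   43. -109.] F [-0.3 -0.2 -0. ] -> rows [-0.0064 -0.0045 -0.3933] 0.0
```

```bash
python3 -m handwheel '[[[-0.004,0.006,-0.05,0,70],[-0.004,0.006,-0.15,0,70],[-0.004,0.006,-0.3,0,70],[-0.1,0,-0.44,0,70],[-0.25,0,-0.52,0,100],[-0.4,0,-0.52,0,255],[-0.5,0,-0.52,0,255],[-0.6,0,-0.52,0,255]]]'
python3 - <<'E'
from h import *
go(*jig(-112,65),150,85)
s=__import__("rig").readout.observe()
p,d=optics.read_camera("top");cv2.imwrite("pics/t2.png",cv2.resize(p[120:260,240:400,::-1],(686,600)));np.savez("t2.npz",p=p,d=d)
E
```

```text
time: 14.17
eef_pos: [473.1, 154.4, 153.5]
orientation: [180.0, -0.1, 12.4]
wrist_force: [0.7, 0.2, -0.6]
finger_gap: 42.0
grip_force: 0.0
t 14.17 pos [473.1 154.4 153.5] rpy [ 1.80e+02 -1.00e-01  1.24e+01] q [  -4.   19.  -21.  115.    9.   48. -108.] F [ 0.7  0.2 -0.6] -> rows [-0.0383 -0.4838  0.0135] -0.2018
```

View pics/t2.png

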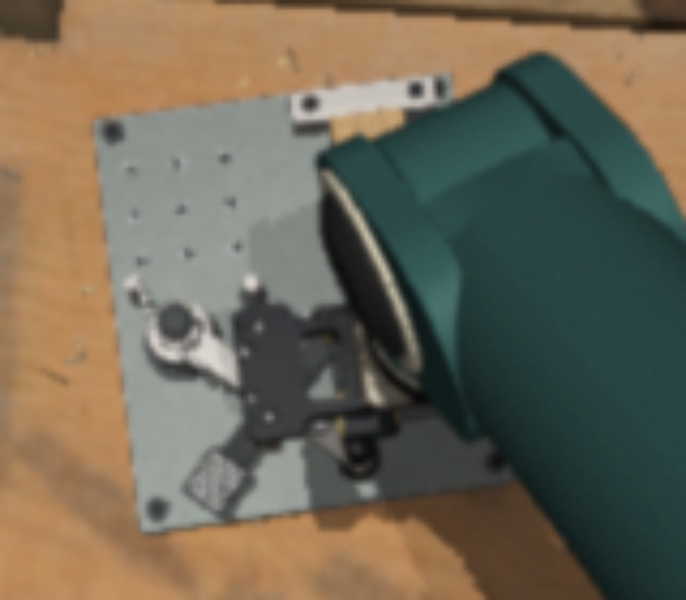

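The top view shows the block's end at the fence (367,122). Most of the block is hidden by the arm, and the pedal is at (215,480). I'll move over the pedal and recheck the block there before pressing.

```bash
python3 -m handwheel '[[[-0.03,-0.1,0,0,255],[-0.03,-0.25,0,0,255],[-0.03,-0.4,0,0,255],[-0.03,-0.45,0,0,255],[-0.03,-0.45,0,0,255],[-0.03,-0.45,0.1,0,255],[-0.03,-0.45,0.2,0,255],[-0.03,-0.45,0.2,0,255]]]'
python3 - <<'E'
from h import *
go(*jig(-112,65),47,12.3)
p,d=optics.read_camera("top");m=optics.camera_model("top");W=cloud(d,m);cv2.imwrite("pics/t3.png",cv2.resize(p[120:260,240:400,::-1],(686,600)))
Q=(W[...,:2]-J0)@np.array([[c,-s_],[s_,c]])
k=(W[...,2]>41)&(W[...,2]<50)&(Q[...,0]>-30)&(Q[...,0]<100)&(Q[...,1]<-15)&(Q[...,1]>-95);k=big(k)
r=cv2.minAreaRect(Q[k].astype(np.float32));print(k.sum(),r,Q[k].min(0),Q[k].max(0))
E
```

```text
time: 14.88
eef_pos: [441.3, 260.1, 98.8]
orientation: [179.8, 0.4, 12.3]
wrist_force: [0.0, -0.1, 0.1]
finger_gap: 0.2
grip_force: 0.0
t 14.88 pos [441.3 260.1  98.8] rpy [179.8   0.4  12.3] q [ -16.   25.  -22.  115.   13.   43. -124.] F [ 0.  -0.1  0.1] -> rows [-0.0032 -0.0439  0.2073] -0.0001
682 ((45.97383499145508, -55.024253845214844), (107.63246154785156, 45.13828659057617), 0.04310755431652069) [ -7.85796377 -77.62620185] [ 99.78205226 -32.43850401]
```

View pics/t3.png

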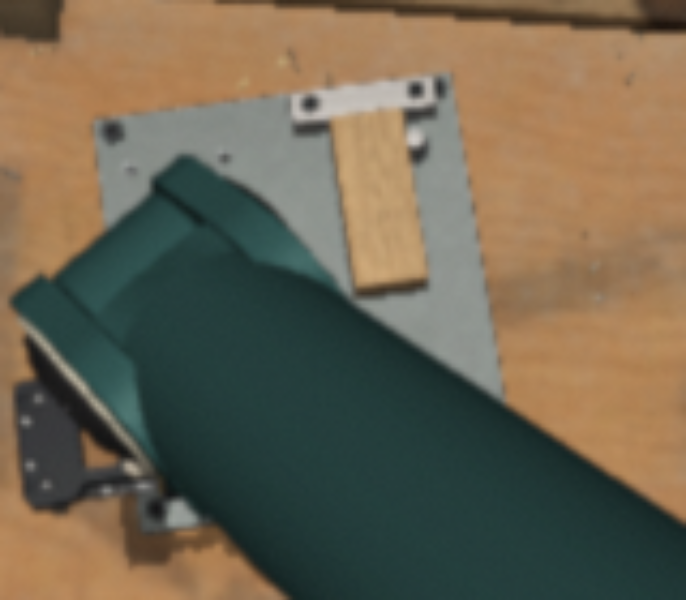

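The block lies home: jig y −77.6 to −32.4, near end at −7.9, on both the fence and the pin (418,140), and square to the jig. I'll press the pedal now.

```bash
python3 -m handwheel '[[[-0.003,-0.044,0,0,255],[-0.003,-0.044,0.08,0,255],[-0.003,-0.044,0.16,0,255],[-0.003,-0.044,0.2,0,255],[-0.003,-0.044,0.22,0,255],[-0.003,-0.044,0.235,0,255],[-0.003,-0.044,0.25,0,255],[-0.003,-0.044,0.255,0,255]]]'
python3 - <<'E'
from h import *
go(*jig(-112,65),100,12.3)
E
```

```text
time: 15.6
eef_pos: [440.1, 274.6, 39.2]
orientation: [-180.0, -0.0, 12.4]
wrist_force: [-1.3, -0.1, 1.9]
finger_gap: 0.5
grip_force: 0.5
t 15.6 pos [440.1 274.6  39.2] rpy [-180.    -0.    12.4] q [ -20.   31.  -20.  116.   17.   36. -128.] F [-1.3 -0.1  1.9] -> rows [-0.0119  0.0141 -0.2431] 0.0002
```

```bash
python3 -m handwheel '[[[-0.008,0.012,0.01,0,255],[-0.008,0.012,0.02,0,255],[-0.008,0.012,0.02,0,255],[-0.008,0.012,0.02,0,255]]]'
python3 -m handwheel '[[[0,0,-0.1,0,255],[0,0,-0.25,0,255],[0,0,-0.4,0,255],[-0.1,0,-0.5,0,255],[-0.25,-0.1,-0.5,0,255],[-0.3,-0.2,-0.5,0,255],[-0.3,-0.3,-0.5,0,255],[-0.3,-0.4,-0.5,0,255]]]'
python3 - <<'E'
from h import *
p,d=optics.read_camera("top");m=optics.camera_model("top");W=cloud(d,m);cv2.imwrite("pics/t4.png",p[:,:,::-1])
Q=(W[...,:2]-J0)@np.array([[c,-s_],[s_,c]])
k=(W[...,2]>41)&(W[...,2]<49)&(Q[...,0]>-8)&(Q[...,0]<100)&(Q[...,1]<-15)&(Q[...,1]>-95);k=big(k)
print(Q[k].min(0),Q[k].max(0),cv2.minAreaRect(Q[k].astype(np.float32)))
k=(W[...,2]>84)&(W[...,2]<96)&(np.abs(Q[...,0]+20)<25)&(np.abs(Q[...,1]+55)<25);print(k.sum(),Q[k].mean(0),"expect",-20.5,-55)
E
```

```text
time: 15.93
eef_pos: [439.4, 270.5, 33.7]
orientation: [-180.0, -0.1, 12.3]
wrist_force: [0.4, 0.5, 2.7]
finger_gap: 0.2
grip_force: 1.5
time: 16.6
eef_pos: [343.2, 352.0, 158.7]
orientation: [179.9, -0.0, 12.3]
wrist_force: [0.3, 0.5, 0.0]
finger_gap: 0.5
grip_force: 0.0
[ -7.76486861 -77.31153728] [ 99.99557921 -32.17580907] ((46.21082305908203, -54.730140686035156), (107.80567932128906, 44.843902587890625), 0.32535621523857117)
41 [-20.82534444 -54.71253424] expect -20.5 -55
```

View pics/t4.png

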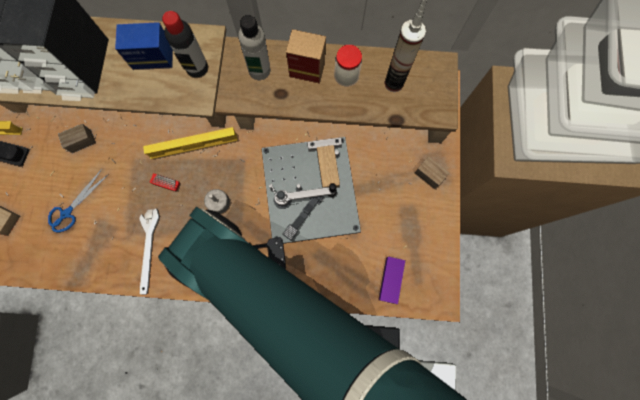

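The arm now grips the block, with the knob at (332,190), q≈0.2, and nothing else has moved. I'll let the robot settle and hand in.

```bash
python3 -m handwheel '[[[0,0,-0.05,0,255],[0,0,-0.05,0,255],[0,0,-0.05,0,255],[0,0,-0.05,0,255]]]'; python3 -c "
from rig import workorder;print(workorder.sign_off())"
```

```text
time: 16.98
eef_pos: [344.3, 351.1, 170.3]
orientation: [180.0, 0.0, 12.3]
wrist_force: [-0.8, -0.1, 0.4]
finger_gap: 0.8
grip_force: 0.0
the job is handed in; nothing more can be done
None
```

The long block is clamped in the jig, on the fence and the stop pin, with the sprung arm gripping it and the robot clear; I handed the job in at about 17 s, and the hand-in returned no verdict.

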